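# Swap the blank for the amber standard in an open-path photometer

## Robot

A 6-joint arm with a two-finger parallel gripper is mounted at the origin on a cart in front of the work surface, level with it; the furniture and walls round the work are solid. World frame = base frame: x ahead of the robot, y to its left, z up, the work surface at z = 0. Lengths are in m, angles in degrees, forces in N, time in s.
With the tool pointing down it reaches from about 0.35 to 0.875 m from the base axis. Payload 4.2 kg.
Tool frame: the origin (TCP) lies midway between the tips of the shut fingers; the grasp point (between the pads) lies 19 mm behind it (r.pinch_z is the distance from the TCP to the grasp point, in m); z points along the fingers, y is the line along which they close (so a half turn about z gives the same grasp; the last joint's range is limited). The gripper opens to 87 mm and grips with 3 to 60 N. Pads are 19 mm wide; open, the fingers measure 117 mm over their backs; the gripper's body (75 mm by 190 mm) begins 51 mm behind the grasp point.
Start: joints at [-58.465, 22.042, 0.453, 0, -68.411, -14.817], TCP at [0.18, -0.599, 0.201] pointing down, gripper open.
Joint ranges: [-179.83, 179.83], [-69.29, 118.12], [-61.27, 80.66], [-181.25, 117.63], [-171.15, -9.14], [-177.46, 177.46]. Speed limits (degrees/s): [159.86, 159.86, 180, 180, 180, 180].

## Interface

Orientations are given as a 3x3 rotation matrix whose columns are the frame's x, y, z axes.
In Python, from station import r, imaging, models gives the robot as it stands. The module is installed in compiled form; this text tells all that it offers.
- The arm moves only by the tool apply_moves, never from a script. Its argument "moves" is a list of rows, each a list of 2 entries, a list of its own where there are three numbers: the shift along the tool's x, y, z in m, then the turn about the tool's z in degrees. A call has 1 to 5 rows; each row shifts and turns the commanded pose from where the row before left it, along the tool's axes as they then stand; what a row does not reach is not made up. A row lasts 1/12 s, in which the tool goes at most 41.7 mm and 7.16 degrees, less where a joint would pass 70% of its speed; a pose out of reach is approached as far as the arm can. A call is refused whole if a number of a shift passes 0.0417 or a number of a turn 7.16, either way. A call with a gripper value outside its range is refused whole. "hand" is the finger opening in m, from 0 to 0.087, set as the call begins (left out, the last holds). The fingers move at their own pace and stop on an object; the grip force is fixed at half the most. Time passes only in rows, so rows that do not move let the fingers close. It gives the time, the measured TCP pose, the force, the opening and the grip force at its end, in the units of the state.
- r.sense(): the state, without advancing time (a new reading comes with each control period).
- imaging.capture(name): name is "scene" or "top" or "wrist"; returns a dict with "frame" (420x560x3 uint8, blue, green, red), "intrinsics" (3x3 intrinsics, pixels), "dist" ([k1, k2, p1, p2, k3] as OpenCV has them; the pictures are not rectified), "eye" and "orientation" of the camera in the world. Camera axes: x right, y down, z forward; pixel columns grow to the right and rows downward; lengths in m; the calibration is good to about 2 mm. A picture is of the moment at which its call begins. There is no depth.
- r.finish_job(): hands the job in; it is judged then, once.
Trained networks look in a picture, given as the dict that the camera call returned (one of the last four; its "shot" number tells which), for a name from the list of things; names that differ only in an ending like _2 or _b are one class to them, and where a whole thing is asked for, a point or a joint stands for the part that bears it (a point fixed in the world has none). Each returns a list of dicts, best first, with "confidence" (0 to 1); they miss things now and then, are a little off and sometimes report something else, mostly with a low value. They report only what shows in the picture. A call takes as long as a camera call.
- models.cut_out(picture, target): "region" (420x560 bool, what is visible of it) and "extent" ([left, top, width, height] as shares, 0 to 1, of the picture: columns of its width, rows of its height, round what is visible of it).
- models.place_of(picture, target): "at" ([column, row] as shares, 0 to 1, of the picture: columns of its width, rows of its height: a listed point, or the origin of a listed thing).
The state is a dict: "time_s": time; "joints": joint angles; "joint_velocities": joint speeds; "effort": joint torques, N m; "tcp_pos": TCP position; "ee_rot": TCP orientation; "wrist_force": force on the tool from outside, world axes, zero at the start; "moment": the same for the moment, N m; "gripper_width": opening from 0.0 (shut) to 1.0 (fully open); "gripper_force": force on a finger pad.
Only numpy, scipy, OpenCV 4.12 (cv2) and the standard library are available. Lean on these libraries where they do the work, as an engineer would, in place of code of your own. Each camera call takes 0.05 s, during which the arm holds its last target. There are 200 camera calls.

## Task

The photometer has been zeroed and its clear blank cell was then set down on the base plate in the gap between the two lenses, where it is in the way: put it back into the free long pocket of the cell rack, fully down, and let go of it. Then take the amber cell out of the rack and finish while holding it upright in the light path, midway between the lenses and touching nothing but the gripper, square to the beam so that the light goes in at one clear window and out at the other, through the cell's aim point below the fingers. Grip both cells by their frosted side faces only, never touching the clear windows with the fingers, and do not disturb the other cells or the things standing around.

Things in the scene. Friction and masses are not known exactly. Their poses are not given: they have to be found in the camera images.
- blank_cell: The clear, colourless blank (white stopper): sealed quartz cell, 22.5 mm long (x, the light path) x 12.5 wide (y) x 45 high (z), plus a narrower stopper 5 mm high; the long side faces (+-y) are frosted, the narrow end faces (+-x) are the clear windows. 32 g. Origin: centre of the underside. At the start it stands on the photometer's base plate in the gap, somewhat askew.
- amber_cell: The amber standard (orange contents and stopper): sealed quartz cell, 22.5 mm long (x, the light path) x 12.5 wide (y) x 45 high (z), plus a narrower stopper 5 mm high; the long side faces (+-y) are frosted, the narrow end faces (+-x) are the clear windows. 32 g. Origin: centre of the underside. At the start it stands in one of the rack's long pockets, 29 mm of glass above the rack top.
- green_cell: The green standard (green contents and stopper), same shape and size as the amber one, in another long pocket; bystander, must stay.
- blank_cell_windows: The two clear end windows of the blank cell (a rigid part of it, same origin and axes); the fingers must not touch them.
- amber_cell_windows: The two clear end windows of the amber cell (a rigid part of it, same origin and axes); the fingers must not touch them.
- amber_cell_aim (a point): The point in the amber cell where the light has to pass: on its vertical centre line, 15 mm above its underside; axes as the cell's.
- photometer: Fixed: base plate 290 x 90 x 12 mm, at one end a grey finned lamp housing, at the other a white detector housing (60 mm wide, 84 mm high, fins to 91 mm), each with a black lens tube 29 mm in diameter. Tube faces 76 mm apart, housings 136 mm; gap open above and at both sides, no cell holder. Origin: centre of the plate's underside on the bench; x along the beam, lamp to detector.
- beam (a point): The point on the beam axis midway between the two lens faces, 62 mm above the bench (50 mm above the base plate); its x axis runs along the beam, z up.
- cell_rack: Dark blue rack, fixed, 164 (x) x 104 (y) x 24 mm high, origin at the centre of its underside. Three long pockets (26 x 16 mm, their length along x) in the row at y = +26 mm, at x = -46, 0 and +46 mm; three square pockets (16 x 16 mm, for small cells) in the row at y = -30 mm. All are 16 mm deep, the top 3 mm a 45 degree chamfer that widens the mouth by 3 mm all round.
- free_pocket (a point): Centre of the floor of the empty long pocket, 8 mm above the bench and 16 mm below the rack's top; x axis along the pocket's length.
- small_cell_1: Small clear cell, 12.5 x 12.5 x 45 mm plus 5 mm stopper, in a square pocket; bystander.
- small_cell_2: Small pink cell, 12.5 x 12.5 x 45 mm plus 5 mm stopper, in a square pocket; bystander.
- red_bottle: Sample bottle with a red cap, 29 mm in diameter, 64 mm high, origin at its underside; bystander.
- blue_bottle: Sample bottle with a blue cap, 27 mm in diameter, 60 mm high, origin at its underside; bystander.
- petri_dish: Petri dish, 69 mm in diameter, 15 mm high, origin at its underside; bystander.
- black_marker: Black marker pen, 126 mm long, 17 mm thick, lying near the front edge, origin under its middle; bystander.

How it is judged:
By the outcome, as a careful person would: the job done as asked, in the order asked, and still so for the second after the job is handed in, while the arm keeps its last pose, push and grip.
It also fails if it takes over 51 s, if anything falls off the work surface, if the arm or the gripper's body presses on something with over 40 N, if the wrist force passes 120 N, or if a joint passes its speed limit or range.

## Working session

There is one attempt and no reset: what is moved stays moved. The work goes in short steps, Python scripts to look and compute and a tool call to move; the robot and the scene stay as the last step left them, time stands still between calls to the robot, and variables do not carry over. Pictures are saved under pics/ and viewed, at most 11 in all, crops included, and the job is handed in when it is done.

Besides the shell and the picture viewer there is one more tool, called in YAML: its name, and indented under it one key for each argument. apply_moves: Moves the arm, as the interface text tells. Its arguments: {"type":"object","properties":{"moves":{"type":"array"},"hand":{"type":"number"}},"required":["moves"]}

```bash
mkdir -p pics
cat > h.py <<'E'
import numpy as np, cv2
from station import r, imaging, models
def snap(n):
    return imaging.capture(n)
def ray(p,at):
    f=p["frame"];K=np.array(p["intrinsics"]);d=np.array(p["dist"])
    px=np.array(at,float)*[f.shape[1],f.shape[0]]
    u=cv2.undistortPoints(px.reshape(1,1,2),K,d)[0,0]
    v=np.array(p["orientation"])@[u[0],u[1],1.]
    return np.array(p["eye"]),v/np.linalg.norm(v)
def onz(p,at,z):
    e,v=ray(p,at);return e+v*(z-e[2])/v[2]
def proj(p,X):
    R=np.array(p["orientation"]);t=-R.T@np.array(p["eye"])
    return cv2.projectPoints(np.array(X,float).reshape(-1,1,3),cv2.Rodrigues(R.T)[0],t,np.array(p["intrinsics"]),np.array(p["dist"]))[0].reshape(-1,2)
E
python3 - <<'E'
from h import *
s=r.sense();print(s["tcp_pos"],np.round(s["ee_rot"],3),s["time_s"],r.pinch_z)
P={}
for n in ("scene","top"):
    p=snap(n);cv2.imwrite(f"pics/{n}0.png",p["frame"]);print(n,p["eye"],np.round(p["orientation"],3).tolist(),np.round(p["intrinsics"],1).tolist())
    for t,z in (("blank_cell",.012),("amber_cell",.008),("green_cell",.008),("photometer",0),("beam",.062),("cell_rack",0),("free_pocket",.008),("small_cell_1",.008),("red_bottle",0),("blue_bottle",0),("petri_dish",0),("black_marker",0)):
        for o in models.place_of(p,t)[:2]:
            print(t,round(o["confidence"],2),np.round(np.array(o["at"])*[560,420],1),np.round(onz(p,o["at"],z),4))
E
```

```text
[ 0.17961347 -0.59794374  0.19964966] [[-0.958 -0.287 -0.001]
 [-0.287  0.958  0.002]
 [ 0.     0.002 -1.   ]] 0.0 0.0187
scene [-0.53932625 -0.80006924  0.73680126] [[0.589, -0.348, 0.729], [-0.808, -0.28, 0.519], [0.024, -0.894, -0.447]] [[507.9, 0.0, 278.4], [0.0, 507.9, 218.2], [0.0, 0.0, 1.0]]
blank_cell 0.6 [212.6 210.1] [0.5564 0.2463 0.012 ]
blank_cell 0.48 [208.7 222.4] [0.4833 0.1952 0.012 ]
amber_cell 0.54 [315.5 264.5] [ 0.4855 -0.199   0.008 ]
amber_cell 0.42 [211.  225.7] [0.4768 0.1796 0.008 ]
green_cell 0.49 [302.5 259.9] [ 0.4837 -0.1575  0.008 ]
photometer 0.78 [206.9 224.5] [0.486  0.2061 0.    ]
photometer 0.35 [323.8 217.1] [ 0.7638 -0.0551  0.    ]
beam 0.76 [209.6 209.6] [0.4778 0.1837 0.062 ]
cell_rack 0.74 [307.3 259. ] [ 0.5074 -0.1584  0.    ]
cell_rack 0.6 [288.9 255.6] [ 0.4905 -0.107   0.    ]
free_pocket 0.74 [288.3 253.8] [ 0.4864 -0.1074  0.008 ]
small_cell_1 0.6 [303.8 243.4] [ 0.5638 -0.1086  0.008 ]
small_cell_1 0.47 [326.4 255.8] [ 0.5442 -0.1982  0.008 ]
red_bottle 0.43 [336.1 233.5] [ 0.6901 -0.1451  0.    ]
red_bottle 0.18 [315.1 267.2] [ 0.484
[... 440 characters left out ...]
.7] [ 0.4904 -0.0991  0.012 ]
amber_cell 0.5 [341.2 239.2] [ 0.4836 -0.1913  0.008 ]
amber_cell 0.26 [329.2 229.3] [ 0.5144 -0.1535  0.008 ]
green_cell 0.61 [326.6 238.8] [ 0.4844 -0.1453  0.008 ]
photometer 0.84 [219.6 237.8] [0.4845 0.1938 0.    ]
cell_rack 0.6 [330.  227.9] [ 0.5194 -0.1567  0.    ]
free_pocket 0.97 [313.5 238.9] [ 0.4837 -0.1041  0.008 ]
small_cell_1 0.56 [346.7 219.9] [ 0.5447 -0.2087  0.008 ]
small_cell_1 0.48 [316.8 219. ] [ 0.5467 -0.1142  0.008 ]
red_bottle 0.66 [323.4 164.7] [ 0.7226 -0.1353  0.    ]
blue_bottle 0.57 [299.5 150.4] [ 0.7688 -0.0581  0.    ]
petri_dish 0.62 [418.1 188.2] [ 0.6491 -0.4386  0.    ]
black_marker 0.66 [173.7 288. ] [0.3242 0.3362 0.    ]
```

Run:
```python
import cv2
t=cv2.imread("pics/top0.png")[100:330,100:450];cv2.imwrite("pics/t.png",cv2.resize(t,None,fx=2.25,fy=2.25,interpolation=2))
t=cv2.imread("pics/scene0.png")[150:330,120:390];cv2.imwrite("pics/s.png",cv2.resize(t,None,fx=2.9,fy=2.9,interpolation=2))
```

```text
(no output)
```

View pics/t.png

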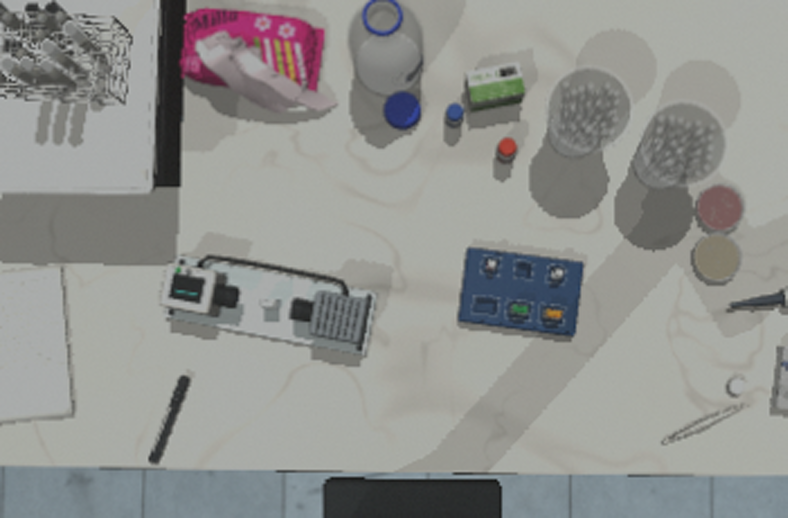

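View pics/s.png

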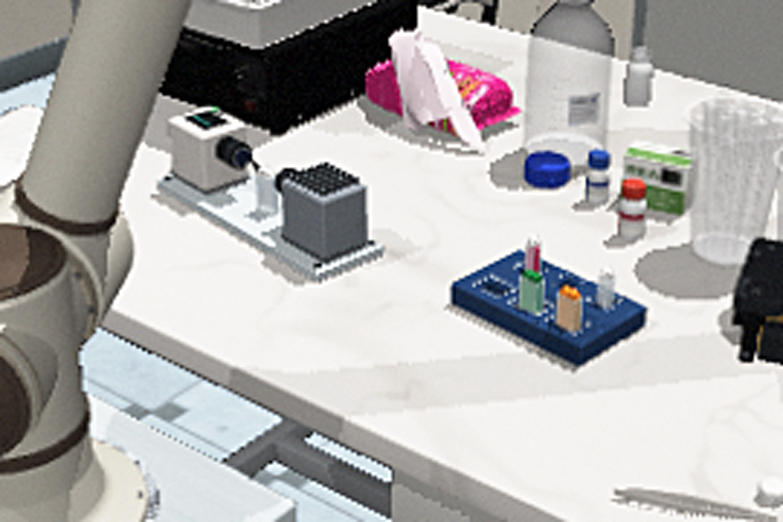

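The top view shows the photometer at crop (268,303) with the lamp on the right, and the blank between the lenses at (270,303). In the rack at (520,292) the free pocket is left-front at (484,305), green is at (519,312) and amber at (553,316). The scene view agrees. I'll move over the rack first for a wrist view.

```bash
cat >> h.py <<'E'
def yaw(R): return np.degrees(np.arctan2(R[1,1],R[0,1]))   # heading of tool y
def plan(p0,y0,p1,y1,step=.040,n=None):
    p0=np.array(p0,float);d=np.array(p1,float)-p0;t=(y1-y0+90)%180-90
    n=n or int(np.ceil(max(np.linalg.norm(d)/step,abs(t)/7.1,1)))
    rows=[]
    for i in range(n):
        a=np.radians(y0+t*i/n);ty=np.array([np.cos(a),np.sin(a),0]);tz=np.array([0,0,-1.]);tx=np.cross(ty,tz)
        s=d/n;rows.append([[round(float(s@q),4) for q in (tx,ty,tz)],round(-t/n,2)])
    for i in range(0,n,5):print(str(rows[i:i+5]).replace(" ",""))
def here():
    s=r.sense();return np.array(s["tcp_pos"]),yaw(np.array(s["ee_rot"]))
E
python3 - <<'E'
from h import *
plan([.18,-.599,.201],106.7,[.46,-.15,.26],172)
E
```

```text
[[[-0.0284,0.025,-0.0042],-4.66],[[-0.0303,0.0226,-0.0042],-4.66],[[-0.032,0.02,-0.0042],-4.66],[[-0.0336,0.0174,-0.0042],-4.66],[[-0.0349,0.0146,-0.0042],-4.66]]
[[[-0.0359,0.0117,-0.0042],-4.66],[[-0.0368,0.0087,-0.0042],-4.66],[[-0.0374,0.0057,-0.0042],-4.66],[[-0.0377,0.0027,-0.0042],-4.66],[[-0.0378,-0.0004,-0.0042],-4.66]]
[[[-0.0376,-0.0035,-0.0042],-4.66],[[-0.0372,-0.0065,-0.0042],-4.66],[[-0.0366,-0.0095,-0.0042],-4.66],[[-0.0357,-0.0125,-0.0042],-4.66]]
```

apply_moves:
  moves:
    - [[-0.028,0.025,-0.004],-4.7]
    - [[-0.03,0.023,-0.004],-4.7]
    - [[-0.032,0.02,-0.004],-4.7]
    - [[-0.034,0.017,-0.004],-4.7]
    - [[-0.035,0.015,-0.004],-4.7]

```text
time_s: 1.72
tcp_pos: [0.2798, -0.4362, 0.221]
ee_rot: [[-0.761, -0.648, 0.0], [-0.648, 0.761, -0.0], [0.0, -0.0, -1.0]]
wrist_force: [0.3, -0.9, -0.2]
gripper_width: 0.998
gripper_force: 0.0
```

apply_moves:
  moves:
    - [[-0.036,0.012,-0.004],-4.7]
    - [[-0.037,0.009,-0.004],-4.7]
    - [[-0.037,0.006,-0.004],-4.7]
    - [[-0.038,0.003,-0.004],-4.7]
    - [[-0.038,0,-0.004],-4.7]

```text
time_s: 2.13
tcp_pos: [0.378, -0.2737, 0.2413]
ee_rot: [[-0.439, -0.898, 0.001], [-0.898, 0.439, -0.0], [-0.0, -0.001, -1.0]]
wrist_force: [0.6, -0.8, 0.5]
gripper_width: 1.0
gripper_force: 0.0
```

apply_moves:
  moves:
    - [[-0.038,-0.003,-0.004],-4.7]
    - [[-0.037,-0.006,-0.004],-4.7]
    - [[-0.037,-0.009,-0.004],-4.7]
    - [[-0.036,-0.012,-0.004],-4.7]
    - [[0,0,0],0]

```text
time_s: 2.55
tcp_pos: [0.4582, -0.1409, 0.2578]
ee_rot: [[-0.121, -0.993, 0.004], [-0.993, 0.121, 0.0], [-0.001, -0.004, -1.0]]
wrist_force: [0.3, -0.5, 0.6]
gripper_width: 1.0
gripper_force: 0.0
```

Run:
```python
from h import *
print(here())
p=snap("wrist");cv2.imwrite("pics/w1.png",p["frame"]);print(p["eye"],np.round(p["orientation"],3).tolist(),p["intrinsics"][0])
for t,z in (("amber_cell",.008),("green_cell",.008),("cell_rack",0),("free_pocket",.008),("small_cell_1",.008),("blank_cell",.012)):
    for o in models.place_of(p,t)[:2]:
        print(t,round(o["confidence"],2),np.round(np.array(o["at"])*[560,420],1),np.round(onz(p,o["at"],z),4))
```

```text
(array([ 0.45819114, -0.14092967,  0.25776011]), np.float64(173.03897356758128))
[ 0.44864994 -0.20721026  0.44184102] [[-0.993, 0.117, 0.033], [0.122, 0.962, 0.243], [-0.004, 0.245, -0.97]] [314.00014099   0.         278.25473073]
amber_cell 0.79 [256.3 141.4] [ 0.4808 -0.201   0.008 ]
amber_cell 0.39 [219.  141.4] [ 0.5307 -0.2071  0.008 ]
green_cell 0.81 [254.  174.3] [ 0.4901 -0.1575  0.008 ]
cell_rack 0.7 [238.2 174.3] [ 0.513  -0.1593  0.    ]
free_pocket 0.65 [258.  207.3] [ 0.4911 -0.1104  0.008 ]
small_cell_1 0.74 [216.1 140.2] [ 0.5343 -0.2092  0.008 ]
small_cell_1 0.5 [217.7 205.1] [ 0.5474 -0.1206  0.008 ]
```

View pics/w1.png

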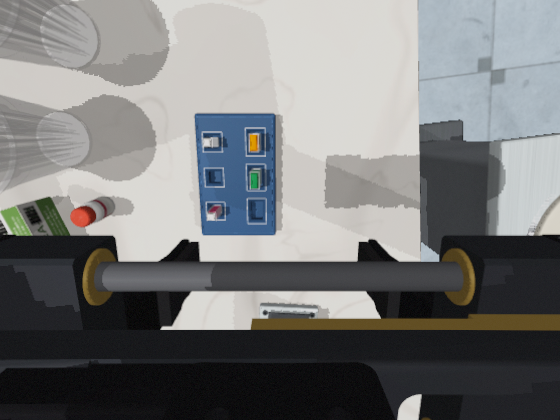

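The wrist view shows the rack at (235,175), with amber at (255,142), green at (255,178), the free pocket at (257,211) and the small cells in the left column. I'll fit rack and photometer by silhouette.

```bash
cat >> h.py <<'E'
from scipy.optimize import minimize
S=6
def boxpts(c,s):
    return np.array([[c[0]+i*s[0]/2,c[1]+j*s[1]/2,c[2]+k*s[2]] for i in(-1,1) for j in(-1,1) for k in(0,1)])
def sil(p,boxes,x,y,a,z):
    R=np.array([[np.cos(a),-np.sin(a),0],[np.sin(a),np.cos(a),0],[0,0,1]])
    m=np.zeros((420*S,560*S),np.uint8)
    for b in boxes:
        q=proj(p,b@R.T+[x,y,z]);h=cv2.convexHull(((q+.5)*S*16).astype(np.float32)).astype(np.int32)
        cv2.fillPoly(m,[h],255,shift=4)
    return cv2.resize(m,(560,420),interpolation=cv2.INTER_AREA)/255.
def fit(p,mask,boxes,x,y,adeg,z,da=6):
    mask=mask.astype(float)
    f=lambda v:(lambda s:np.minimum(s,mask).sum()/-np.maximum(s,mask).sum())(sil(p,boxes,v[0],v[1],np.radians(v[2]*100),z))
    x0=np.array([x,y,adeg/100]);sx=np.array([x0,x0+[.006,0,0],x0+[0,.006,0],x0+[0,0,da/100]])
    o=minimize(f,x0,method="Nelder-Mead",options=dict(initial_simplex=sx,maxfev=120,xatol=1e-5,fatol=1e-5))
    return o.x*[1,1,100],-o.fun
RACK=[boxpts((0,0,0),(.164,.104,.024))]
CELL=[boxpts((0,0,0),(.0225,.0125,.045)),boxpts((0,0,.045),(.015,.009,.005))]
E
python3 - <<'E'
from h import *
for n in("wrist","top","scene"):
    p=snap(n)
    f=p["frame"].astype(int);mb=None
    for t in models.cut_out(p,"cell_rack")[:1]:
        m=t["region"].astype(np.uint8);mb=cv2.convexHull(np.argwhere(m)[:,::-1].astype(np.int32));k=np.zeros((420,560),np.uint8);cv2.fillPoly(k,[mb],1)
        # own colour mask inside the network's box
        x,y,w,h=cv2.boundingRect(m);q=np.zeros_like(m);q[y-5:y+h+5,x-5:x+w+5]=1
        c=((f[...,0]-f[...,2]>25)&(q>0)).astype(np.uint8);c=cv2.morphologyEx(c,cv2.MORPH_OPEN,np.ones((3,3)))
        cc=np.zeros_like(c);cv2.fillPoly(cc,[cv2.convexHull(np.argwhere(c)[:,::-1].astype(np.int32))],1)
        print(n,t["confidence"],m.sum(),k.sum(),cc.sum())
        for mm in(k,cc) if n!="scene" else (m,c): print(fit(p,mm,RACK,.512,-.158,82.5,0))
E
```

```text
wrist 0.84 8605 9669 9435
(array([ 0.5123846 , -0.15867286, 82.9205805 ]), np.float64(0.9859972852455474))
(array([ 0.51286218, -0.1587604 , 82.82696946]), np.float64(0.9786916554324679))
top 0.73 222 247 214
(array([ 0.5317037 , -0.14540741, 70.27777778]), np.float64(0.1392931071087364))
(array([ 0.51813588, -0.15590482, 80.36916474]), np.float64(0.120710326185536))
scene 0.88 1197 1569 1494
(array([ 0.50915122, -0.15964843, 82.94227609]), np.float64(0.7342163451220953))
(array([ 0.51499162, -0.15600822, 84.38801607]), np.float64(0.6978590563691797))
```

Run:
```python
from h import *
plan([.459,-.146,.257],172.8,[.470,.225,.257],170)
```

```text
[[[-0.0369,0.0036,0.0],0.28],[[-0.0369,0.0037,0.0],0.28],[[-0.0369,0.0039,0.0],0.28],[[-0.0369,0.0041,0.0],0.28],[[-0.0369,0.0043,0.0],0.28]]
[[[-0.0368,0.0045,0.0],0.28],[[-0.0368,0.0046,0.0],0.28],[[-0.0368,0.0048,0.0],0.28],[[-0.0368,0.005,0.0],0.28],[[-0.0368,0.0052,0.0],0.28]]
```

apply_moves:
  moves:
    - [[-0.037,0.004,0],0.3]
    - [[-0.037,0.004,0],0.3]
    - [[-0.037,0.004,0],0.3]
    - [[-0.037,0.004,0],0.3]
    - [[-0.037,0.004,0],0.3]

```text
time_s: 3.62
tcp_pos: [0.4607, 0.0424, 0.257]
ee_rot: [[-0.157, -0.988, 0.001], [-0.988, 0.157, 0.0], [-0.0, -0.001, -1.0]]
wrist_force: [1.2, -0.4, 0.7]
gripper_width: 1.002
gripper_force: 0.0
```

apply_moves:
  moves:
    - [[-0.037,0.005,0],0.3]
    - [[-0.037,0.005,0],0.3]
    - [[-0.037,0.005,0],0.3]
    - [[-0.037,0.005,0],0.3]
    - [[-0.037,0.005,0],0.3]
  hand: 0.045

```text
time_s: 4.03
tcp_pos: [0.4669, 0.2293, 0.257]
ee_rot: [[-0.182, -0.983, 0.0], [-0.983, 0.182, 0.0], [-0.0, -0.0, -1.0]]
wrist_force: [1.3, -0.4, -0.1]
gripper_width: 0.704
gripper_force: 0.0
```

apply_moves:
  moves:
    - [[0,0,0],0]
    - [[0,0,0],0]
    - [[0,0,0],0]

```text
time_s: 4.28
tcp_pos: [0.467, 0.2273, 0.2565]
ee_rot: [[-0.182, -0.983, -0.001], [-0.983, 0.182, -0.001], [0.001, 0.0, -1.0]]
wrist_force: [-0.2, 0.1, 0.6]
gripper_width: 0.543
gripper_force: 0.0
```

Run:
```python
from h import *
print(here())
p=snap("wrist");cv2.imwrite("pics/w2.png",p["frame"])
for t,z in (("blank_cell",.012),("photometer",0),("beam",.062)):
    for o in models.place_of(p,t)[:2]:
        print(t,round(o["confidence"],2),np.round(np.array(o["at"])*[560,420],1),np.round(onz(p,o["at"],z),4))
for o in models.cut_out(p,"blank_cell")[:2]:
    m=o["region"];print(o["confidence"],m.sum(),np.array(o["extent"])*[560,420,560,420])
    if o["confidence"]>.4: print([fit(p,m,CELL,.487,.192,a,.012) for a in (68,82,96)])
f=p["frame"].copy();c=f[90:270,180:400];cv2.imwrite("pics/w2c.png",cv2.resize(c,None,fx=3.3,fy=3.3,interpolation=cv2.INTER_CUBIC))
np.save("w2.npy",p,allow_pickle=True)
```

```text
(array([0.46695374, 0.227324  , 0.25648   ]), np.float64(169.54068589852483))
blank_cell 0.76 [253.3 158.8] [0.493  0.1874 0.012 ]
photometer 0.67 [255.4 160. ] [0.4916 0.1903 0.    ]
beam 0.71 [257.2 165.3] [0.4855 0.1928 0.062 ]
0.63 245 [246.792 151.914  15.008  21.084]
[(array([ 0.49119674,  0.18803931, 90.41095363]), np.float64(0.9221911079830486)), (array([ 0.49116408,  0.18818523, 89.47560145]), np.float64(0.9207419393503535)), (array([ 0.49114789,  0.18795435, 91.08031208]), np.float64(0.9201748607701061))]
```

View pics/w2c.png

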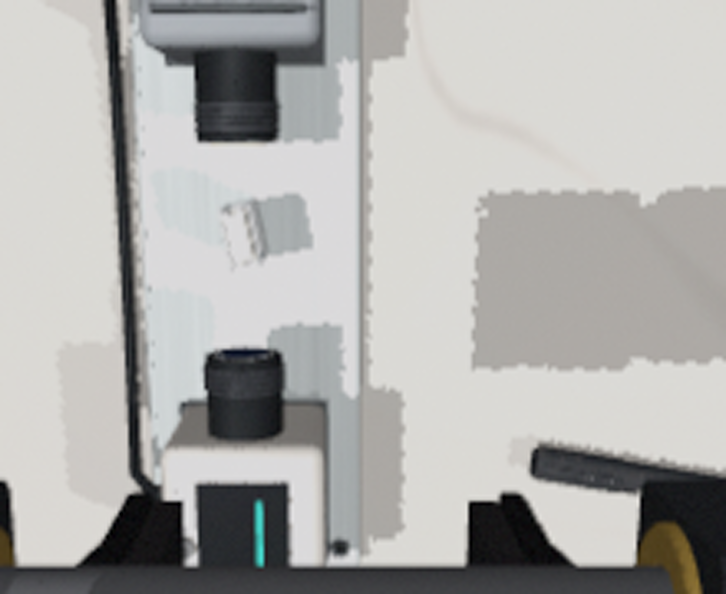

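The crop shows the lamp lens above at (237,95), the detector lens below at (243,390), and the blank between them at (243,235), rotated about 10° from the beam. Next I'll fit the tubes for the beam axis.

```bash
cat >> h.py <<'E'
def tube(x0,x1):
    t=np.linspace(0,2*np.pi,40);return np.array([[x,.0145*np.cos(a),.062+.0145*np.sin(a)] for x in(x0,x1) for a in t])
TUBES=[tube(.038,.068),tube(-.068,-.038)]
E
python3 - <<'E'
from h import *
p=np.load("w2.npy",allow_pickle=True).item()
g=p["frame"].max(2);roi=np.zeros((420,560),np.uint8);roi[105:134,235:267]=1;roi[194:224,238:270]=1
m=((g<75)&(roi>0)).astype(np.uint8);m=cv2.morphologyEx(m,cv2.MORPH_CLOSE,np.ones((5,5)))
n,l,st,_=cv2.connectedComponentsWithStats(m);print(st)
m=np.isin(l,1+np.argsort(st[1:,4])[-2:])
for a in(76,80,83):print(fit(p,m,TUBES,.486,.192,a,0))
e=[onz(p,np.array(q)/[560,420],.012) for q in((289.1,115),(289.7,250))];d=e[1]-e[0];print("edge",e,np.degrees(np.arctan2(d[1],d[0])))
for n,z in(("top",0),("scene",0)):
    q=snap(n)
    for o in models.cut_out(q,"blank_cell")[:1]: print(n,o["confidence"],o["region"].sum(),fit(q,o["region"],CELL,.491,.188,90,.012))
E
```

```text
[[     0      0    560    420 233873]
 [   235    105     32     28    711]
 [   242    196     24     28    616]]
(array([ 0.49121131,  0.19169798, 80.16331058]), np.float64(0.921683941652654))
(array([ 0.49120556,  0.19185972, 80.21510569]), np.float64(0.9208164677198436))
(array([ 0.49115048,  0.19170191, 80.04420886]), np.float64(0.9210513847431598))
edge [array([0.43573289, 0.14063542, 0.012     ]), array([0.46745555, 0.32505614, 0.012     ])] 80.23992653257528
top 0.58 32 (array([ 0.49333333,  0.19077778, 85.44444444]), np.float64(0.734765730793536))
scene 0.58 117 (array([ 0.48755114,  0.18655637, 90.13150387]), np.float64(0.8817646879478032))
```

Run:
```python
from h import *
p,y=here();print(p,y)
plan(p,y,[.491,.188,.12],180)
```

```text
[0.46723787 0.22708942 0.25691525] 169.47655749924758
[[[0.0085,-0.0076,0.0342],np.float64(-2.63)],[[0.0089,-0.0072,0.0342],np.float64(-2.63)],[[0.0092,-0.0068,0.0342],np.float64(-2.63)],[[0.0095,-0.0064,0.0342],np.float64(-2.63)]]
```

apply_moves:
  moves:
    - [[0.0085,-0.0076,0.034],-2.63]
    - [[0.009,-0.0072,0.034],-2.63]
    - [[0.0092,-0.0068,0.034],-2.63]
    - [[0.0095,-0.0064,0.034],-2.63]
    - [[0,0,0],0]
  hand: 0.04

```text
time_s: 5.15
tcp_pos: [0.4869, 0.1844, 0.1142]
ee_rot: [[-0.002, -1.0, -0.012], [-1.0, 0.002, -0.007], [0.007, 0.012, -1.0]]
wrist_force: [-1.2, -1.4, -1.1]
gripper_width: 0.461
gripper_force: 0.0
```

apply_moves:
  moves:
    - [[0,0,0],0]
    - [[0,0,0],0]

```text
time_s: 5.32
tcp_pos: [0.4922, 0.1891, 0.1224]
ee_rot: [[0.0, -1.0, 0.003], [-1.0, -0.0, 0.001], [-0.001, -0.003, -1.0]]
wrist_force: [0.5, -0.7, 0.7]
gripper_width: 0.462
gripper_force: 0.0
```

Run:
```python
from h import *
print(here(),r.sense()["gripper_width"])
p=snap("wrist");cv2.imwrite("pics/w3.png",p["frame"])
for o in models.cut_out(p,"blank_cell")[:2]:
    m=o["region"];print(o["confidence"],m.sum(),np.array(o["extent"])*[560,420,560,420])
    if o["confidence"]>.4: print([fit(p,m,CELL,.491,.188,a,.012) for a in (90,)])
```

```text
(array([0.49219922, 0.1891027 , 0.1223967 ]), np.float64(-179.97468407229113)) 0.46155009707303857
0.64 507 [271.992 192.906  18.088  36.12 ]
[(array([ 0.49121042,  0.1876938 , 89.39769329]), np.float64(0.9158064996701216))]
```

View pics/w3.png

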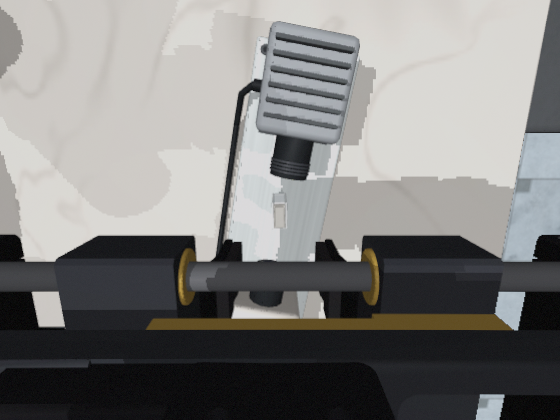

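The view shows the blank at (280,211), centred between the fingers (about columns 232 and 325), in line with them and below the lamp lens. I'll descend.

apply_moves:
  moves:
    - [[0,0,0.015],0]
    - [[0,0,0.02],0]
    - [[0,0,0.02],0]
    - [[0,0,0.015],0]
    - [[0,0,0.008],0]

```text
time_s: 5.83
tcp_pos: [0.491, 0.189, 0.0428]
ee_rot: [[0.001, -1.0, 0.001], [-1.0, -0.001, 0.001], [-0.001, -0.001, -1.0]]
wrist_force: [0.4, -0.7, -0.1]
gripper_width: 0.459
gripper_force: 0.0
```

apply_moves:
  moves:
    - [[0,0,0.004],0]
    - [[0,0,0.003],0]
    - [[0,0,0],0]
    - [[0,0,0],0]
    - [[0,0,0],0]

```text
time_s: 6.25
tcp_pos: [0.4915, 0.1888, 0.0367]
ee_rot: [[0.001, -1.0, 0.002], [-1.0, -0.001, 0.001], [-0.001, -0.002, -1.0]]
wrist_force: [0.3, -0.9, -0.5]
gripper_width: 0.457
gripper_force: 0.0
```

apply_moves:
  moves:
    - [[0.001,0,0.004],0]
    - [[0,0,0.0027],0]
    - [[0,0,0],0]

```text
time_s: 6.5
tcp_pos: [0.4905, 0.187, 0.0285]
ee_rot: [[0.0, -1.0, -0.001], [-1.0, -0.0, -0.001], [0.001, 0.001, -1.0]]
wrist_force: [-1.3, -0.3, 0.9]
gripper_width: 0.46
gripper_force: 0.0
```

apply_moves:
  moves:
    - [[0,0,0],0]
    - [[0,0,0],0]
    - [[0,0,0],0]
    - [[0,0,0],0]
    - [[0,0,0],0]
  hand: 0

```text
time_s: 6.92
tcp_pos: [0.491, 0.1874, 0.0291]
ee_rot: [[0.001, -1.0, 0.0], [-1.0, -0.001, 0.0], [-0.0, -0.0, -1.0]]
wrist_force: [-0.0, -0.4, -0.1]
gripper_width: 0.17
gripper_force: 0.1
```

apply_moves:
  moves:
    - [[0,0,0],0]
    - [[0,0,0],0]

```text
time_s: 7.08
tcp_pos: [0.4909, 0.1874, 0.0291]
ee_rot: [[0.001, -1.0, 0.0], [-1.0, -0.001, 0.0], [-0.0, -0.0, -1.0]]
wrist_force: [0.2, -0.1, 0.3]
gripper_width: 0.14
gripper_force: 30.0
```

apply_moves:
  moves:
    - [[0,0,-0.01],0]
    - [[0,0,-0.025],0]
    - [[0,0,-0.035],0]
    - [[0,0,-0.035],0]
    - [[0,0,-0.025],0]

```text
time_s: 7.5
tcp_pos: [0.4918, 0.1877, 0.163]
ee_rot: [[0.001, -1.0, 0.004], [-1.0, -0.001, 0.002], [-0.002, -0.004, -1.0]]
wrist_force: [1.0, -0.5, 0.9]
gripper_width: 0.137
gripper_force: 30.0
```

Run:
```python
from h import *
print(here(),r.sense()["gripper_force"])
plan([.491,.1875,.160],180,[.4924,-.1099,.130],172.9,step=.036)
```

```text
(array([0.49183948, 0.1876987 , 0.16303303]), np.float64(-179.92649128792783)) 29.98406946659088
[[[0.033,-0.0002,0.0033],0.79],[[0.033,-0.0006,0.0033],0.79],[[0.033,-0.0011,0.0033],0.79],[[0.033,-0.0015,0.0033],0.79],[[0.033,-0.002,0.0033],0.79]]
[[[0.033,-0.0024,0.0033],0.79],[[0.0329,-0.0029,0.0033],0.79],[[0.0329,-0.0033,0.0033],0.79],[[0.0328,-0.0038,0.0033],0.79]]
```

apply_moves:
  moves:
    - [[0.02,0,0],0.79]
    - [[0.033,-0.0006,0],0.79]
    - [[0.036,-0.001,0],0.79]
    - [[0.036,-0.0015,0],0.79]
    - [[0.036,-0.002,0],0.79]

```text
time_s: 7.92
tcp_pos: [0.4908, 0.0249, 0.1601]
ee_rot: [[-0.068, -0.998, 0.001], [-0.998, 0.068, 0.0], [-0.0, -0.001, -1.0]]
wrist_force: [1.0, -0.6, -0.3]
gripper_width: 0.14
gripper_force: 30.0
```

apply_moves:
  moves:
    - [[0.036,-0.0024,0.005],0.79]
    - [[0.036,-0.0029,0.01],0.79]
    - [[0.033,-0.0033,0.01],0.79]
    - [[0.02,-0.0025,0.005],0.79]
    - [[0.01,-0.0012,0],0]

```text
time_s: 8.33
tcp_pos: [0.4901, -0.1117, 0.1284]
ee_rot: [[-0.127, -0.992, -0.002], [-0.992, 0.127, -0.0], [0.0, 0.002, -1.0]]
wrist_force: [0.1, -0.3, -0.3]
gripper_width: 0.139
gripper_force: 30.0
```

apply_moves:
  moves:
    - [[0,0,0],0]
    - [[0,0,0],0]
    - [[0,0,0],0]

```text
time_s: 8.58
tcp_pos: [0.4919, -0.1086, 0.1298]
ee_rot: [[-0.122, -0.993, 0.001], [-0.993, 0.122, 0.0], [-0.0, -0.001, -1.0]]
wrist_force: [0.2, -0.4, -0.3]
gripper_width: 0.139
gripper_force: 30.0
```

Run:
```python
from h import *
p,y=here();print(p,y,r.sense()["gripper_force"])
p=snap("wrist");cv2.imwrite("pics/w4.png",p["frame"])
for o in models.place_of(p,"free_pocket")[:1]: print(o["confidence"],onz(p,o["at"],.008))
c=p["frame"][150:370,180:380];cv2.imwrite("pics/w4c.png",cv2.resize(c,None,fx=2.7,fy=2.7,interpolation=2))
f=p["frame"].astype(int)
m=models.cut_out(p,"cell_rack")[0];print(m["confidence"],np.array(m["extent"])*[560,420,560,420])
```

```text
[ 0.4919278  -0.10860616  0.12978252] 172.9900035889184 29.983807504177094
0.6 [ 0.49214746 -0.11215877  0.008     ]
0.76 [185.472  56.28  118.608 184.506]
```

View pics/w4.png

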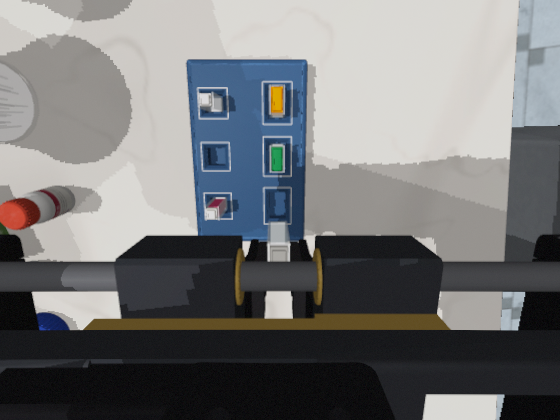

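The held blank shows between the fingers at (279,240), with the free pocket just ahead at (278,205). I'll refit rack and held cell in this frame.

Run:
```python
from h import *
P,y=here();p=snap("wrist")
f=p["frame"].astype(int);q=np.zeros((420,560),np.uint8);q[50:243,180:312]=1
c=((f[...,0]-f[...,2]>25)&(q>0)).astype(np.uint8);c=cv2.morphologyEx(c,cv2.MORPH_OPEN,np.ones((3,3)))
cc=np.zeros_like(c);cv2.fillPoly(cc,[cv2.convexHull(np.argwhere(c)[:,::-1].astype(np.int32))],1)
v,s=fit(p,cc,RACK,.5125,-.1587,82.9,0,2);print(v,s)
m=models.cut_out(p,"cell_rack")[0]["region"].astype(np.uint8);k=np.zeros_like(m);cv2.fillPoly(k,[cv2.convexHull(np.argwhere(m)[:,::-1].astype(np.int32))],1)
v2,s=fit(p,k,RACK,.5125,-.1587,82.9,0,2);print(v2,s)
for w in(v,v2,(.5125,-.1587,82.9)):
    a=np.radians(w[2]);R=np.array([[np.cos(a),-np.sin(a)],[np.sin(a),np.cos(a)]])
    print("free",w[:2]+R@[.046,.026],"amber",w[:2]+R@[-.046,.026])
    print(proj(p,[np.r_[w[:2]+R@[.046+i*.016,.026+j*.011],.024] for i in(-1,1) for j in(-1,1)]).round(1).tolist())
for o in models.cut_out(p,"blank_cell")[:2]:
    print(o["confidence"],np.array(o["extent"])*[560,420,560,420])
a=np.radians(y-90);R=np.array([[np.cos(a),-np.sin(a),0],[np.sin(a),np.cos(a),0],[0,0,1]])
print(P,"cell proj",proj(p,boxpts((0,0,-.0171),(.0225,.0125,.045))@R.T+P).round(1).tolist())
c=p["frame"][180:280,230:330];cv2.imwrite("pics/w5c.png",cv2.resize(c,None,fx=6,fy=6,interpolation=cv2.INTER_CUBIC))
```

```text
[ 0.51273901 -0.15789215 82.92598192] 0.9719317864235508
[ 0.51240056 -0.15767649 82.91058695] 0.9764577230315128
free [ 0.4926019  -0.10904037] amber [ 0.48127196 -0.20034005]
[[264.9, 189.4], [288.5, 189.4], [265.2, 222.3], [288.2, 222.4]]
free [ 0.49227657 -0.1088193 ] amber [ 0.4809221  -0.20011594]
[[265.3, 189.5], [288.9, 189.6], [265.6, 222.5], [288.6, 222.6]]
free [ 0.49238504 -0.10983909] amber [ 0.4810137  -0.20113363]
[[265.1, 188.5], [288.6, 188.5], [265.3, 221.5], [288.3, 221.6]]
[ 0.49177855 -0.10834925  0.12952028] cell proj [[267.9, 220.1], [265.0, 242.9], [286.7, 220.1], [288.8, 242.9], [268.2, 251.9], [265.5, 282.1], [286.5, 251.9], [288.5, 282.1]]
```

View pics/w5c.png

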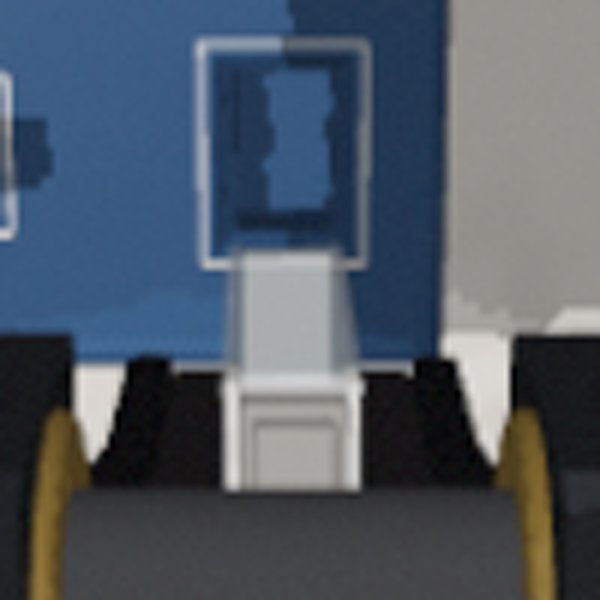

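Pocket mouth outline spans (262–292, 186–225) and the prediction fits it within 0.5 px. The held cell sits about 1.5 px right of its prediction, so I'll correct by roughly 1 mm and descend.

apply_moves:
  moves:
    - [[0.001,-0.0008,0.012],0]
    - [[0,0,0.022],0]
    - [[0,0,0.022],0]
    - [[0,0,0.015],0]
    - [[0,0,0.008],0]

```text
time_s: 9.3
tcp_pos: [0.4908, -0.1102, 0.0482]
ee_rot: [[-0.123, -0.992, -0.003], [-0.992, 0.123, -0.0], [0.0, 0.003, -1.0]]
wrist_force: [-0.5, -0.5, -0.4]
gripper_width: 0.138
gripper_force: 30.0
```

apply_moves:
  moves:
    - [[0,0,0.002],0]
    - [[0,0,0],0]
    - [[0,0,0],0]

```text
time_s: 9.55
tcp_pos: [0.493, -0.1104, 0.0489]
ee_rot: [[-0.123, -0.992, 0.002], [-0.992, 0.123, -0.0], [-0.0, -0.002, -1.0]]
wrist_force: [1.0, 0.6, 1.2]
gripper_width: 0.139
gripper_force: 30.0
```

apply_moves:
  moves:
    - [[-0.0007,0,0.005],0]
    - [[0,0,0.004],0]
    - [[0,0,0.003],0]
    - [[0,0,0],0]

```text
time_s: 9.88
tcp_pos: [0.4917, -0.1098, 0.0355]
ee_rot: [[-0.123, -0.992, -0.001], [-0.992, 0.123, 0.0], [0.0, 0.001, -1.0]]
wrist_force: [-0.4, 0.1, 1.1]
gripper_width: 0.136
gripper_force: 30.0
```

apply_moves:
  moves:
    - [[0,0,0.002],0]
    - [[0,0,0],0]

```text
time_s: 10.05
tcp_pos: [0.492, -0.1098, 0.0338]
ee_rot: [[-0.123, -0.992, -0.0], [-0.992, 0.123, 0.0], [0.0, 0.0, -1.0]]
wrist_force: [-0.4, -0.4, 0.3]
gripper_width: 0.135
gripper_force: 30.0
```

apply_moves:
  moves:
    - [[0,0,0.003],0]
    - [[0,0,0.002],0]
    - [[0,0,0.0015],0]
    - [[0,0,0],0]
    - [[0,0,0],0]

```text
time_s: 10.47
tcp_pos: [0.4921, -0.1098, 0.0274]
ee_rot: [[-0.123, -0.992, -0.0], [-0.992, 0.123, -0.0], [0.0, 0.0, -1.0]]
wrist_force: [-0.1, -0.8, -0.6]
gripper_width: 0.135
gripper_force: 30.0
```

apply_moves:
  moves:
    - [[0,0,0.001],0]
    - [[0,0,0.0007],0]
    - [[0,0,0],0]
    - [[0,0,0],0]

```text
time_s: 10.8
tcp_pos: [0.4922, -0.1098, 0.0258]
ee_rot: [[-0.123, -0.992, -0.0], [-0.992, 0.123, -0.0], [0.0, 0.0, -1.0]]
wrist_force: [0.2, -0.4, -0.2]
gripper_width: 0.137
gripper_force: 30.0
```

apply_moves:
  moves:
    - [[0,0,0],0]
    - [[0,0,0],0]
    - [[0,0,0],0]
    - [[0,0,0],0]
    - [[0,0,0],0]
  hand: 0.035

```text
time_s: 11.22
tcp_pos: [0.4922, -0.1098, 0.0259]
ee_rot: [[-0.123, -0.992, 0.0], [-0.992, 0.123, 0.0], [-0.0, -0.0, -1.0]]
wrist_force: [-0.1, -0.0, 1.3]
gripper_width: 0.381
gripper_force: 0.0
```

apply_moves:
  moves:
    - [[0,0,-0.005],0]
    - [[0,0,-0.015],0]
    - [[0,0,-0.03],0]
    - [[0,0,-0.035],0]
    - [[0,0,-0.02],0]

```text
time_s: 11.63
tcp_pos: [0.4938, -0.11, 0.1346]
ee_rot: [[-0.122, -0.992, 0.005], [-0.993, 0.122, -0.001], [0.0, -0.005, -1.0]]
wrist_force: [1.1, 1.2, 0.5]
gripper_width: 0.397
gripper_force: 0.0
```

Run:
```python
from h import *
p,y=here();print(p,y,r.sense()["gripper_width"])
plan([.492,-.110,.131],172.9,[.4811,-.2008,.140],172.9,step=.028)
```

```text
[ 0.49376318 -0.10996791  0.1346355 ] 172.9808276934202 0.3972783632769818
[[[0.0229,-0.0001,-0.0023],-0.0],[[0.0229,-0.0001,-0.0023],-0.0],[[0.0229,-0.0001,-0.0023],-0.0],[[0.0229,-0.0001,-0.0023],-0.0]]
```

Run:
```python
from h import *
p=snap("wrist");c=p["frame"][60:280,170:340];cv2.imwrite("pics/w6.png",cv2.resize(c,None,fx=2.7,fy=2.7,interpolation=2))
print(here())
for t,g in(("blank_cell",(.4922,-.1095)),("amber_cell",(.4811,-.2008))):
    for o in models.cut_out(p,t)[:1]:
        print(t,o["confidence"],o["region"].sum(),np.array(o["extent"])*[560,420,560,420])
        print(fit(p,o["region"],[b for b in CELL] if 0 else [boxpts((0,0,.016),(.0225,.0125,.029)),boxpts((0,0,.045),(.015,.009,.005))],g[0],g[1],82.9,.008))
```

```text
(array([ 0.49612785, -0.11009605,  0.13798123]), np.float64(173.02184715079872))
blank_cell 0.84 470 [272.888 189.882  17.976  36.918]
(array([ 0.49211221, -0.11023025, 81.55677384]), np.float64(0.9257554450912422))
amber_cell 0.55 489 [270.312  90.804  16.184  28.098]
(array([ 0.48117785, -0.20079113, 83.49918564]), np.float64(0.9567470817120624))
```

View pics/w6.png

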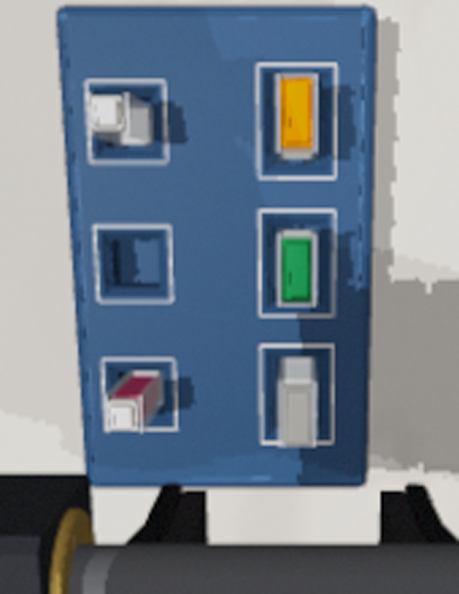

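The blank stands in the free pocket (crop 297,400), green and amber are undisturbed. On to amber.

apply_moves:
  moves:
    - [[0.015,0,0],0]
    - [[0.025,0,0],0]
    - [[0.025,0,0],0]
    - [[0.018,0,0],0]
    - [[0.009,0,0],0]

```text
time_s: 12.2
tcp_pos: [0.4795, -0.2024, 0.1295]
ee_rot: [[-0.125, -0.992, -0.003], [-0.992, 0.125, 0.001], [-0.0, 0.003, -1.0]]
wrist_force: [0.5, 0.8, 0.3]
gripper_width: 0.402
gripper_force: 0.0
```

apply_moves:
  moves:
    - [[0,0,0],0]
    - [[0,0,0],0]
    - [[0,0,0],0]
    - [[0,0,0],0]

```text
time_s: 12.53
tcp_pos: [0.4809, -0.2002, 0.1307]
ee_rot: [[-0.122, -0.993, -0.0], [-0.993, 0.122, 0.0], [-0.0, 0.0, -1.0]]
wrist_force: [0.3, -0.1, 0.3]
gripper_width: 0.402
gripper_force: 0.0
```

Run:
```python
from h import *
p=snap("wrist");print(here(),r.sense()["gripper_width"])
for o in models.cut_out(p,"amber_cell")[:1]:
    print(o["confidence"],o["region"].sum(),np.array(o["extent"])*[560,420,560,420])
    print(fit(p,o["region"],[boxpts((0,0,.016),(.0225,.0125,.029)),boxpts((0,0,.045),(.015,.009,.005))],.4811,-.2008,82.9,.008))
```

```text
(array([ 0.48099437, -0.20023093,  0.13079493]), np.float64(172.99766569814338)) 0.4036889100789396
0.96 457 [270.312 196.308  12.488  28.896]
(array([ 0.48105402, -0.20138628, 82.10381855]), np.float64(0.9324471239375371))
```

apply_moves:
  moves:
    - [[0.0008,0,0.015],0]
    - [[0,0,0.022],0]
    - [[0,0,0.025],0]
    - [[0,0,0.02],0]
    - [[0,0,0.01],0]

```text
time_s: 13.05
tcp_pos: [0.4792, -0.2011, 0.0366]
ee_rot: [[-0.123, -0.992, -0.004], [-0.992, 0.123, 0.001], [-0.0, 0.004, -1.0]]
wrist_force: [-0.1, 0.4, 0.3]
gripper_width: 0.399
gripper_force: 0.0
```

apply_moves:
  moves:
    - [[0,0,0.005],0]
    - [[0,0,0],0]
    - [[0,0,0],0]
    - [[0,0,0],0]

```text
time_s: 13.38
tcp_pos: [0.4819, -0.202, 0.0351]
ee_rot: [[-0.123, -0.992, 0.003], [-0.992, 0.123, -0.0], [0.0, -0.003, -1.0]]
wrist_force: [-0.3, -0.6, -0.1]
gripper_width: 0.404
gripper_force: 0.0
```

apply_moves:
  moves:
    - [[-0.0003,0,0.003],0]
    - [[0,0,0.0022],0]
    - [[0,0,0],0]
    - [[0,0,0],0]

```text
time_s: 13.72
tcp_pos: [0.4808, -0.2016, 0.0287]
ee_rot: [[-0.123, -0.992, 0.0], [-0.992, 0.123, -0.0], [-0.0, -0.0, -1.0]]
wrist_force: [-0.7, 0.1, -0.0]
gripper_width: 0.398
gripper_force: 0.0
```

apply_moves:
  moves:
    - [[0,0,0],0]
    - [[0,0,0],0]
    - [[0,0,0],0]
    - [[0,0,0],0]
    - [[0,0,0],0]
  hand: 0

```text
time_s: 14.13
tcp_pos: [0.4808, -0.2016, 0.0287]
ee_rot: [[-0.123, -0.992, 0.0], [-0.992, 0.123, -0.0], [0.0, -0.0, -1.0]]
wrist_force: [-0.3, 0.6, 0.0]
gripper_width: 0.132
gripper_force: 30.0
```

apply_moves:
  moves:
    - [[0,0,0],0]
    - [[0,0,0],0]

```text
time_s: 14.3
tcp_pos: [0.4808, -0.2016, 0.0287]
ee_rot: [[-0.123, -0.992, 0.0], [-0.992, 0.123, -0.0], [0.0, -0.0, -1.0]]
wrist_force: [-0.3, -0.2, 0.2]
gripper_width: 0.13
gripper_force: 30.0
```

apply_moves:
  moves:
    - [[0,0,-0.006],0]
    - [[0,0,-0.02],0]
    - [[0,0,-0.035],0]
    - [[0,0,-0.038],0]
    - [[0,0,-0.03],0]

```text
time_s: 14.72
tcp_pos: [0.4813, -0.2018, 0.1607]
ee_rot: [[-0.123, -0.992, 0.002], [-0.992, 0.123, -0.001], [0.001, -0.002, -1.0]]
wrist_force: [1.6, -0.2, 0.1]
gripper_width: 0.131
gripper_force: 30.0
```

apply_moves:
  moves:
    - [[0,0,-0.01],0]
    - [[0,0,0],0]
    - [[0,0,0],0]

```text
time_s: 14.97
tcp_pos: [0.4804, -0.2012, 0.1675]
ee_rot: [[-0.124, -0.992, 0.0], [-0.992, 0.124, 0.001], [-0.001, -0.0, -1.0]]
wrist_force: [-0.8, 0.9, 0.1]
gripper_width: 0.132
gripper_force: 30.0
```

Run:
```python
from h import *
p,y=here();s=r.sense();print(p,y,s["gripper_force"],s["gripper_width"])
plan(p,y,[.4905,.1917,.165],170.2,step=.036)
```

```text
[ 0.48038553 -0.20124818  0.16754591] 172.90397633717595 29.995353519916534 0.13161374180710847
[[[-0.0356,0.0035,0.0002],np.float64(0.25)],[[-0.0355,0.0037,0.0002],np.float64(0.25)],[[-0.0355,0.0038,0.0002],np.float64(0.25)],[[-0.0355,0.004,0.0002],np.float64(0.25)],[[-0.0355,0.0041,0.0002],np.float64(0.25)]]
[[[-0.0355,0.0043,0.0002],np.float64(0.25)],[[-0.0355,0.0044,0.0002],np.float64(0.25)],[[-0.0354,0.0046,0.0002],np.float64(0.25)],[[-0.0354,0.0047,0.0002],np.float64(0.25)],[[-0.0354,0.0049,0.0002],np.float64(0.25)]]
[[[-0.0354,0.005,0.0002],np.float64(0.25)]]
```

apply_moves:
  moves:
    - [[-0.02,0.002,0],0.25]
    - [[-0.0355,0.0037,0],0.25]
    - [[-0.0355,0.0038,0],0.25]
    - [[-0.0355,0.004,0],0.25]
    - [[-0.0355,0.0041,0],0.25]

```text
time_s: 15.38
tcp_pos: [0.483, -0.0375, 0.1653]
ee_rot: [[-0.146, -0.989, -0.005], [-0.989, 0.146, -0.001], [0.001, 0.005, -1.0]]
wrist_force: [1.5, -0.0, 0.9]
gripper_width: 0.127
gripper_force: 30.0
```

apply_moves:
  moves:
    - [[-0.0355,0.0043,0],0.25]
    - [[-0.0355,0.0044,0],0.25]
    - [[-0.0355,0.0046,0],0.25]
    - [[-0.0355,0.0047,0],0.25]
    - [[-0.035,0.0049,0],0.25]

```text
time_s: 15.8
tcp_pos: [0.4876, 0.1409, 0.1652]
ee_rot: [[-0.166, -0.986, -0.004], [-0.986, 0.166, -0.002], [0.003, 0.004, -1.0]]
wrist_force: [0.4, 0.2, -0.4]
gripper_width: 0.132
gripper_force: 30.0
```

apply_moves:
  moves:
    - [[-0.026,0.0036,0],0.25]
    - [[-0.016,0.0022,0],0]
    - [[-0.008,0.0011,0],0]
    - [[0,0,0],0]
    - [[0,0,0],0]

```text
time_s: 16.22
tcp_pos: [0.4901, 0.1894, 0.1662]
ee_rot: [[-0.171, -0.985, -0.003], [-0.985, 0.171, -0.002], [0.002, 0.003, -1.0]]
wrist_force: [0.5, -1.0, -0.8]
gripper_width: 0.132
gripper_force: 30.0
```

apply_moves:
  moves:
    - [[0,0,0],0]
    - [[0,0,0],0]
    - [[0,0,0],0]

```text
time_s: 16.47
tcp_pos: [0.491, 0.1891, 0.1677]
ee_rot: [[-0.172, -0.985, -0.0], [-0.985, 0.172, -0.0], [0.0, 0.0, -1.0]]
wrist_force: [-0.7, -0.2, 0.2]
gripper_width: 0.126
gripper_force: 30.0
```

Run:
```python
from h import *
p,y=here();s=r.sense();print(p,y,s["gripper_force"],s["gripper_width"])
plan(p,y,[.4905,.1917,.11],170.2)
p=snap("wrist");cv2.imwrite("pics/w7.png",p["frame"])
v=(.4905,.1917);q=sil(p,TUBES,v[0],v[1],np.radians(80.2),0)
print("lamp tube px",[ (c.min(0).round(1).tolist(),c.max(0).round(1).tolist()) for c in [proj(p,b@np.array([[np.cos(a),np.sin(a),0],[-np.sin(a),np.cos(a),0],[0,0,1]])+[v[0],v[1],0]) for a in [np.radians(80.2)] for b in TUBES]])
o=p["frame"].copy();e=cv2.findContours((q>.5).astype(np.uint8),0,1)[0];cv2.drawContours(o,e,-1,(0,0,255),1)
cv2.imwrite("pics/w7o.png",cv2.resize(o[60:300,170:390],None,fx=2.5,fy=2.5,interpolation=2))
```

```text
[0.49095442 0.18914889 0.16767426] 170.0933682280738 29.995709359645844 0.12648031936103432
[[[-0.0012,0.0004,0.0288],np.float64(-0.05)],[[-0.0012,0.0004,0.0288],np.float64(-0.05)]]
lamp tube px [([263.8, 242.1], [293.4, 281.9]), ([262.1, 135.3], [294.5, 170.8])]
```

View pics/w7o.png

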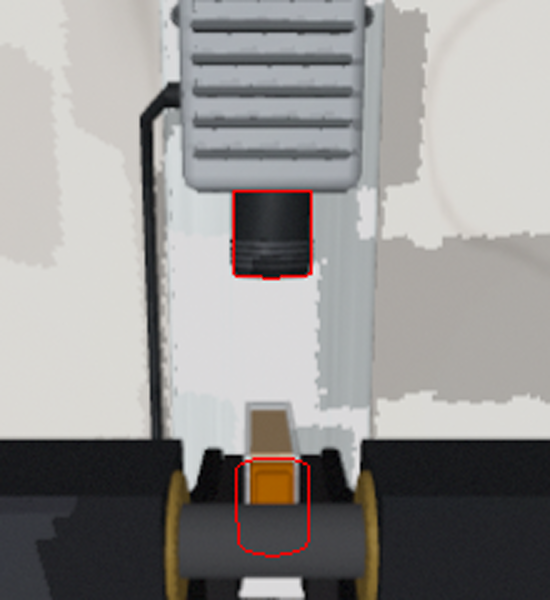

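The tube overlay matches the lamp lens within 1 px, and the amber cell is held upright at about (270,455) in line with the beam. I'll lower it to beam height and then compare cell and tube at equal depth.

apply_moves:
  moves:
    - [[-0.0015,0,0.012],0]
    - [[-0.001,0,0.022],0]
    - [[0,0,0.025],0]
    - [[0,0,0.02],0]
    - [[0,0,0.01],0]

```text
time_s: 16.93
tcp_pos: [0.49, 0.1913, 0.0764]
ee_rot: [[-0.172, -0.985, -0.003], [-0.985, 0.172, -0.002], [0.003, 0.003, -1.0]]
wrist_force: [0.1, -1.7, -0.3]
gripper_width: 0.13
gripper_force: 30.0
```

apply_moves:
  moves:
    - [[0,0,0.005],0]
    - [[0,0,0.003],0]
    - [[0,0,0],0]
    - [[0,0,0],0]
    - [[0,0,0],0]

```text
time_s: 17.35
tcp_pos: [0.4921, 0.1932, 0.0718]
ee_rot: [[-0.17, -0.985, 0.002], [-0.985, 0.17, 0.001], [-0.002, -0.002, -1.0]]
wrist_force: [0.1, -0.0, 0.0]
gripper_width: 0.13
gripper_force: 30.0
```

apply_moves:
  moves:
    - [[0,0,0],0]
    - [[0,0,0],0]
    - [[0,0,0],0]

```text
time_s: 17.6
tcp_pos: [0.4916, 0.1929, 0.0711]
ee_rot: [[-0.171, -0.985, 0.001], [-0.985, 0.171, 0.001], [-0.001, -0.001, -1.0]]
wrist_force: [0.2, 0.1, -0.3]
gripper_width: 0.134
gripper_force: 30.0
```

Run:
```python
from h import *
P,y=here();s=r.sense();print(P,y,s["gripper_force"],s["gripper_width"])
p=snap("wrist");o=p["frame"].copy()
R=lambda d:np.array([[np.cos(np.radians(d)),-np.sin(np.radians(d)),0],[np.sin(np.radians(d)),np.cos(np.radians(d)),0],[0,0,1]])
q=proj(p,boxpts((0,0,-.0207),(.0225,.0125,.045))@R(y-90).T+P);print("cell pred",q.round(1).tolist())
q1=sil(p,TUBES,.491,.1917,np.radians(80.2),0)
g=p["frame"].max(2);
m=((g<75)).astype(np.uint8);m[:, :225]=0;m[:,330:]=0;m[225:]=0
n,l,st,_=cv2.connectedComponentsWithStats(m);k=1+np.argmax(st[1:,4]);print(st[k]);m=(l==k)
print(fit(p,m,[TUBES[1]],.491,.1917,80.2,0,2))
cv2.drawContours(o,cv2.findContours((q1>.5).astype(np.uint8),0,1)[0],-1,(0,0,255),1)
cv2.imwrite("pics/w8.png",cv2.resize(o[110:290,200:360],None,fx=3.3,fy=3.3,interpolation=cv2.INTER_CUBIC))
for c in models.cut_out(p,"amber_cell")[:1]: print(c["confidence"],np.array(c["extent"])*[560,420,560,420])
```

```text
[0.49158056 0.19285535 0.07108874] 170.18039109637954 29.995648562908173 0.1337436890789029
cell pred [[268.1, 218.8], [265.3, 240.8], [286.5, 218.8], [288.6, 240.8], [268.3, 250.1], [265.8, 279.3], [286.4, 250.1], [288.3, 279.3]]
[ 242  129   79   55 2484]
(array([ 0.4908718 ,  0.19163968, 80.06470242]), np.float64(0.9209241409931864))
0.79 [266.224 223.902  21.784  36.498]
```

View pics/w8.png

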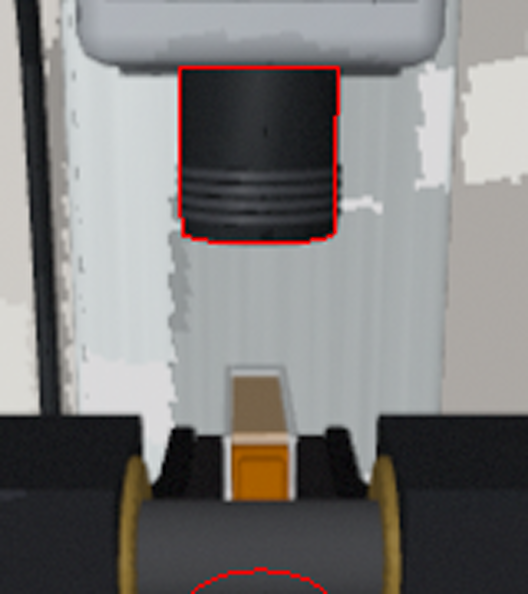

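The lamp tube fit is exact and the amber cell (crop 226–296, 368–500) is centred laterally. I'll make the final small corrections.

apply_moves:
  moves:
    - [[0.0018,0,0.0015],0]
    - [[0,0,0.0019],0]
    - [[0,0,0],0]
    - [[0,0,0],0]
    - [[0,0,0],0]

```text
time_s: 18.12
tcp_pos: [0.4911, 0.1909, 0.0672]
ee_rot: [[-0.171, -0.985, -0.0], [-0.985, 0.171, -0.0], [0.0, 0.0, -1.0]]
wrist_force: [0.2, -0.8, 0.3]
gripper_width: 0.129
gripper_force: 30.0
```

apply_moves:
  moves:
    - [[0,0,0],0]
    - [[0,0,0],0]
    - [[0,0,0],0]
    - [[0,0,0],0]
    - [[0,0,0],0]

```text
time_s: 18.53
tcp_pos: [0.4911, 0.1909, 0.0673]
ee_rot: [[-0.171, -0.985, 0.0], [-0.985, 0.171, 0.0], [-0.0, -0.0, -1.0]]
wrist_force: [0.2, -1.0, -0.0]
gripper_width: 0.13
gripper_force: 30.0
```

Run:
```python
from h import *
P,y=here();s=r.sense();print(P,y,s["gripper_force"],s["gripper_width"])
B=np.array([.491,.1917,.062])
for n in("scene","top","wrist"):
    p=snap(n);print(n,"pred",proj(p,[B]).round(1).tolist())
    for t in("amber_cell_aim","beam"):
        for o in models.place_of(p,t)[:1]:print(t,round(o["confidence"],2),np.round(np.array(o["at"])*[560,420],1))
    if n=="scene":cv2.imwrite("pics/s9.png",cv2.resize(p["frame"][165:255,165:265],None,fx=6,fy=6,interpolation=cv2.INTER_CUBIC))
    for o in models.cut_out(p,"blank_cell")[:1]:print("blank",o["confidence"],np.array(o["extent"])*[560,420,560,420])
```

```text
[0.49112174 0.19094329 0.06725783] 170.1794521414483 29.995703101158142 0.13042374542790633
scene pred [[210.6, 207.4]]
amber_cell_aim 0.62 [213.1 207.2]
beam 0.89 [208.9 209.3]
blank 0.6 [300.216 231.21    8.512   8.19 ]
top pred [[217.3, 234.9]]
beam 0.73 [219.4 233.1]
wrist pred [[277.6, 243.3]]
amber_cell_aim 0.77 [275.6 237.6]
beam 0.97 [279.6 243.3]
```

View pics/s9.png

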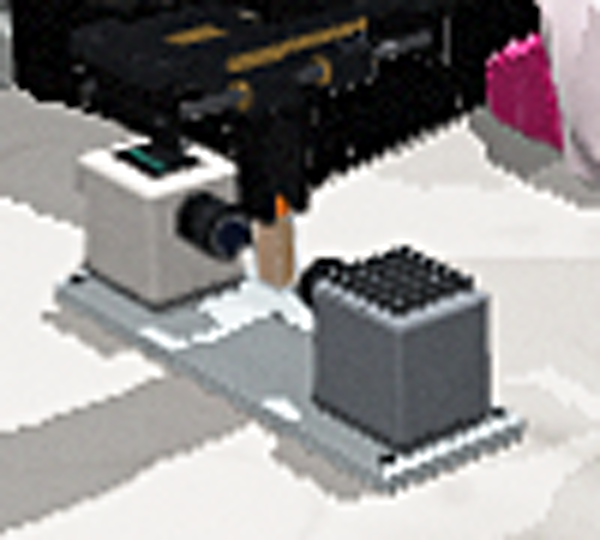

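The scene view shows the amber cell (275,250) upright between the lenses at (230,235) and (322,280), clear of everything. The blank stays in the rack, so I'm handing in.

```bash
python3 -c "
from station import r
print(r.finish_job())"
```

```text
the job is handed in; nothing more can be done
None
```

The job is handed in at about 18.5 s: the blank is down in the free rack pocket and released, and the amber cell is held upright, square to the beam and midway between the lenses, positioned to about 1 mm by the camera fits.

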